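Pump up the hand lubricator until its indicator pin is out

TASK

Two identical hand lubricators are screwed to the bench: one is charged, its indicator pin standing tall out of its small block, and the other is not, its pin still wholly or mostly sunk. Press the black plunger knob of the uncharged one right down with the fingertips and let it spring right back up, again and again, until its indicator pin pops fully out like the other's, then move clear. Do not touch either pin or the charged lubricator, lift nothing, and leave the weight, the cup and the bush where they stand.

Things in the scene. Friction and masses are not known exactly. Their poses are not given: they have to be found in the camera images.
- pump_a: lubricator that is already charged; fixed to the bench. A dark steel base plate 76 x 156 x 10 mm (x by y), on it a grey pump barrel (44 mm diameter, with its gland 84 mm high) centred at y = -40 mm, and an aluminium block (48 x 44 mm, 44 mm high, with a stepped collar up to 52 mm) centred at y = +45 mm, joined by a thin pipe. Origin at the centre of the plate's underside on the bench, z up. It looks exactly like pump_b but for its pin; either may be the left one
- pump_b: lubricator to be pumped; fixed to the bench, same shape, sizes and frame as pump_a
- pump_a_knob_top (a point): centre of the flat top of pump_a's plunger knob, 125 mm above the bench
- pump_b_knob_top (a point): centre of the flat top of pump_b's plunger knob: a black mushroom knob 40 mm across, 13 mm thick, on a 14 mm rod above the grey barrel. 125 mm above the bench when up, 101 mm when pressed right down. It moves with the knob
- pump_b_pin_tip (a point): top of pump_b's indicator pin, a bright steel pin 8 mm thick with an 11 mm head, rising from the collar of the aluminium block, 85 mm from the knob's axis. 59 mm above the bench when right in, 100 mm when fully out
- pump_a_pin_tip (a point): top of pump_a's indicator pin, the same pin, fully out, 100 mm above the bench
- pump_a_plunger (a joint): how far pump_a's plunger is pressed, m: 0 up, 0.024 right down
- pump_b_plunger (a joint): how far pump_b's plunger is pressed, m: 0 up, 0.024 right down. A spring pushes it back up (about 6 N at the top, 11 N at the bottom, plus 50 N per m/s of speed)
- pump_b_pin (a joint): how far pump_b's pin is out, m: 0 right in, 0.041 fully out; starts between 0 and 0.018. The first full stroke (down and right back up) lifts it by 3 to 12 mm, each later one by 8 mm, so 3 to 5 are needed; the pin stays where it is between strokes, and past about 34 mm it springs out the rest of the way and stays. Strokes under 18 mm may lift nothing; strokes after it is out do no harm
- pump_a_pin (a joint): how far pump_a's pin is out, m: 0.041, fully out
- weight: bystander: steel weight with a neck, 29 mm diameter, 48 mm high, standing loose behind the lubricators; origin at the centre of its underside
- cup: bystander: small white open cup, 37 mm diameter, 26 mm high, loose behind the lubricators; origin at the centre of its underside
- bush: bystander: steel bush (thick ring), 36 mm diameter, 18 mm high, loose to the left of the lubricators; origin at the centre of its underside

How it is judged (in metres and radians):
At the end, for the whole second after the job is handed in: pump_b's indicator pin is fully out (within 2.5 mm of its 41 mm), both plungers are back up (within 3 mm), pump_a's pin is still out, and the weight, cup and bush are within 20 mm of where they stood (value of joint each of pump_b_pin, pump_a_pin above 0.0385 m and value of joint each of pump_b_plunger, pump_a_plunger below 0.003 m and distance of each of weight, cup, bush from where it was at the start of the episode below 0.02 m); the robot touches nothing.
It fails at once if the charged lubricator is touched (over 1 N) (contact force between any of the fingers, the arm and pump_a above 1 N).
It fails at once if the uncharged lubricator's pin is touched (over 0.5 N), for instance pulled out by hand (contact force between any of the fingers, the arm and pump_b_pin above 0.5 N).
It fails at once if the weight, cup or bush is lifted or pushed more than 20 mm away (distance of any of weight, cup, bush from where it was at the start of the episode above 0.02 m).
It also fails if it takes over 48 s, if anything falls off the work surface, if the arm or the gripper's body presses on something with over 40 N, if the wrist force passes 120 N, or if a joint passes its speed limit or range.

ROBOT

A 6-joint arm with a two-finger parallel gripper is mounted at the origin on a cart in front of the work surface, level with it; the furniture and walls round the work are solid. World frame = base frame: x ahead of the robot, y to its left, z up, the work surface at z = 0. Lengths are in m, angles in degrees, forces in N, time in s.
With the tool pointing down it reaches from about 0.4 to 0.825 m from the base axis. Payload 7 kg.
Tool frame: the origin (TCP) lies midway between the tips of the shut fingers; the grasp point (between the pads) lies 19 mm behind it; z points along the fingers, x is the direction in which the jaws open and shut, and the axes are right-handed (so a half turn about z gives the same grasp; the last joint's range is limited). The gripper opens to 88 mm and grips with 3 to 60 N. Pads are 19 mm wide; open, the fingers measure 130 mm over their backs; the gripper's body (78 mm by 193 mm) begins 47 mm behind the grasp point.
Start: joints at [90.705, 20.546, 0.682, 0, -70.136, -16.507], TCP at [0.184, 0.649, 0.227] pointing down, gripper open.
Joint ranges: [-176.03, 176.03], [-82.01, 121.73], [-58.28, 71.71], [-173.87, 95.51], [-174.79, -0.11], [-173.66, 173.66]. Speed limits (degrees/s): [136.94, 136.94, 172.46, 180, 180, 180].

INTERFACE

Orientations are given as [roll, pitch, yaw] about the fixed x, y, z axes, in that order (R = Rz(yaw) Ry(pitch) Rx(roll)).
In Python, from plant import * gives the robot as it stands. The module is installed in compiled form; this text tells all that it offers.
- The arm moves only by the shell command python3 -m pendant 'ROWS' [OPENING]. ROWS is JSON, a list that holds one entry, the list of rows, each a list of 6 numbers: the shift along the world's x, y, z in mm, then the turn, a rotation vector about the world's x, y, z in degrees. A call has 1 to 10 rows; each row is the pose to reach, as a shift and turn from the pose commanded when the call began; what a row does not reach only later rows make up. A row lasts 1/8 s, in which the tool goes at most 62.5 mm and 10.7 degrees, less where a joint would pass 70% of its speed; a pose out of reach is approached as far as the arm can. A call with a gripper value outside its range is refused whole. OPENING is the closure, from -1 (fully open) to 1 (shut), set as the call begins (- or left out, the last holds). The fingers move at their own pace and stop on an object; the grip force is fixed at half the most. Time passes only in rows, so rows that repeat a pose let the fingers close. It gives the time, the measured TCP pose, the force and the opening at its end, in the units of the state.
- get_obs(): the state, without advancing time (a new reading comes with each control period).
- snapshot(name): name is "scene" or "top" or "wrist"; returns a dict with "pixels" (480x640x3 uint8, red, green, blue), "depth" (480x640 float32, m along the optical axis (not along the pixel's ray), 0 where there is no reading), "fx", "fy", "cx", "cy" (pixels), "pose" (4x4, takes a point from camera to world coordinates); the wrist camera has in their place "tool_from_camera" (4x4, takes a point from camera to tool coordinates, whose origin is the TCP and whose axes are the tool frame's). Camera axes: x right, y down, z forward; pixel columns grow to the right and rows downward; lengths in m; the calibration is good to about 2 mm. A picture is of the moment at which its call begins: read the wrist's pose just before it.
- close_job(): hands the job in, once; it reports no verdict.
The state is a dict: "clock": time; "joint_pos": joint angles; "qvel": joint speeds; "tau": joint torques, N m; "tool_pos": TCP position; "orientation": TCP orientation; "force": force on the tool from outside, world axes, zero at the start; "moment": the same for the moment, N m; "opening": finger opening in m.
Only numpy, scipy, OpenCV 4.12 (cv2) and the standard library are available. Lean on these libraries where they do the work, as an engineer would, in place of code of your own. Each camera call takes 0.05 s, during which the arm holds its last target. There are 200 camera calls.

## Working session

There is one attempt and no reset: what is moved stays moved. The work goes in short steps, Python scripts to look and compute and a shell command to move; the robot and the scene stay as the last step left them, time stands still between calls to the robot, and variables do not carry over. Pictures are saved under pics/ and viewed, about 8 in all and at most 12, crops included, and the job is handed in when it is done.

```bash
mkdir -p pics; python3 - <<'E'
from plant import *
import cv2, numpy as np
o=get_obs();print({k:np.round(v,3).tolist() for k,v in o.items()})
for n in("scene","top"):
    s=snapshot(n);cv2.imwrite(f"pics/{n}1.png",s["pixels"][:,:,::-1]);np.savez(f"{n}1.npz",**s)
    print(n,s["fx"],s["cx"],s["cy"],np.round(s["pose"],3).tolist(),(s["depth"]>0).mean())
E
```

```text
{'clock': 0.0, 'joint_pos': [90.705, 20.59, 0.634, -0.021, -70.136, -16.508], 'qvel': [-0.042, 0.095, 0.07, 0.041, 0.069, -0.031], 'tau': [0.002, -58.272, 29.305, 6.997, 0.007, -0.0], 'tool_pos': [0.184, 0.649, 0.226], 'orientation': [-179.993, -0.093, -105.809], 'force': [0.045, 0.349, -0.834], 'moment': [-0.021, -0.011, 0.036], 'opening': 0.088}
scene 451.7989882708476 320.798062319409 236.93075525148134 [[-0.713, -0.533, 0.456, 0.152], [-0.701, 0.546, -0.458, 0.376], [-0.005, -0.646, -0.763, 0.794], [0.0, 0.0, 0.0, 1.0]] 0.9960904947916667
top 610.771037793357 327.5438000924939 243.51137277408066 [[-0.008, -0.981, 0.196, 0.341], [-1.0, 0.007, -0.005, -0.04], [0.004, -0.196, -0.981, 1.335], [0.0, 0.0, 0.0, 1.0]] 0.9960774739583333
```

View pics/scene1.png

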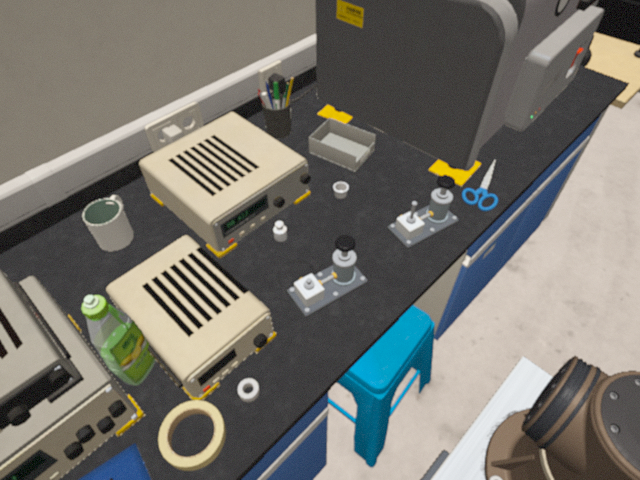

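View pics/top1.png

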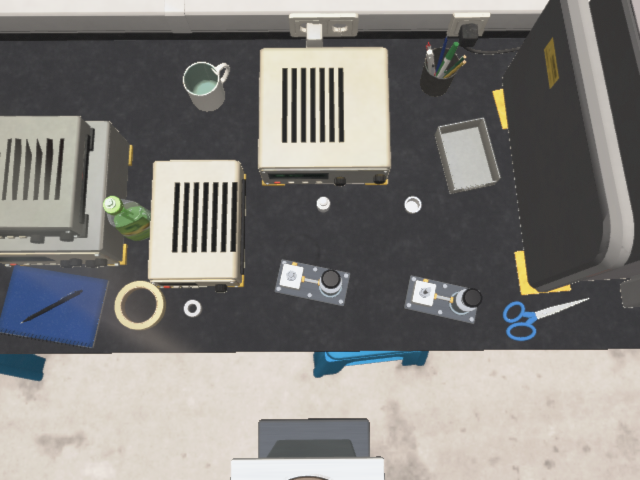

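The top view shows the left pump with its knob at (331,279) and its pin sunk, so that is pump_b. In the scene view the right pump has a tall pin at (413,205), so it is pump_a (knob in top view at (471,298)). The weight is at (323,204), the cup at (413,205) and the bush at (192,309), all in the top view.

```bash
cat > h.py <<'E'
import numpy as np, cv2
def cloud(s):
    v,u=np.mgrid[:480,:640];d=s["depth"]
    p=np.stack([(u-s["cx"])/s["fx"]*d,(v-s["cy"])/s["fy"]*d,d],-1)
    T=s["pose"];return p@T[:3,:3].T+T[:3,3]
def knob(s,near,z=.125,r=.06):
    P=cloud(s);dark=s["pixels"].max(-1)<70
    m=(abs(P[...,2]-z)<.012)&(np.hypot(P[...,0]-near[0],P[...,1]-near[1])<r)
    (c,rad)=cv2.minEnclosingCircle(np.argwhere(m)[:,::-1].astype(np.float32))
    ray=s["pose"][:3,:3]@np.array([(c[0]-s["cx"])/s["fx"],(c[1]-s["cy"])/s["fy"],1]);o=s["pose"][:3,3]
    return c,rad,m.sum(),P[m].mean(0),o+ray*(z-o[2])/ray[2]
E
python3 - <<'E'
import numpy as np
from h import *
for n,px in(("top",[(331,279),(471,298),(291,275),(424,292),(323,204),(413,205),(192,309),(140,305),(198,220),(323,115),(128,215)]),("scene",[(345,243),(446,184),(309,283),(413,205)])):
    s=dict(np.load(n+"1.npz"));P=cloud(s)
    for u,v in px: print(n,u,v,P[v,u].round(3))
    for a in px[:2]: print(knob(s,P[a[1],a[0]]))
    if n=="top":
        for x0 in (.3,.4,.5,.6):
            for y0 in (-.2,-.1,0,.1,.2,.3,.4,.5,.6):
                m=(abs(P[...,0]-x0)<.05)&(abs(P[...,1]-y0)<.05)
                if m.any(): print(x0,y0,P[m][:,2].max().round(3),end='; ')
            print()
E
```

```text
top 331 279 [ 0.509 -0.053  0.13 ]
top 471 298 [ 0.47  -0.331  0.122]
top 291 275 [0.528 0.031 0.064]
top 424 292 [ 0.489 -0.246  0.07 ]
top 323 204 [ 0.686 -0.038  0.045]
top 413 205 [ 0.693 -0.24   0.007]
top 192 309 [ 0.464  0.25  -0.001]
top 140 305 [0.473 0.363 0.002]
top 198 220 [0.638 0.222 0.102]
top 323 115 [ 0.86  -0.039  0.123]
top 128 215 [0.63  0.341 0.181]
((330.375, 278.75), 9.884589195251465, np.int64(307), array([ 0.51073582, -0.05131581,  0.12431585]), array([ 0.51052969, -0.05138786,  0.125     ]))
((471.5, 297.5), 10.12432861328125, np.int64(315), array([ 0.47129246, -0.33191276,  0.124191  ]), array([ 0.47086769, -0.33141406,  0.125     ]))
0.3 -0.2 -0.603; 0.3 -0.1 -0.415; 0.3 0 1.335; 0.3 0.1 -0.781; 0.3 0.2 -0.781; 0.3 0.3 -0.781; 0.3 0.4 -0.782; 0.3 0.5 -0.783; 0.3 0.6 -0.781; 
0.4 -0.2 0.01; 0.4 -0.1 0.01; 0.4 0 0.008; 0.4 0.1 0.009; 0.4 0.2 0.023; 0.4 0.3 0.03; 0.4 0.4 0.031; 0.4 0.5 0.021; 0.4 0.6 0.026; 
0.5 -0.2 0.104; 0.5 -0.1 0.131; 0.5 0 0.131; 0.5 0.1 0.104; 0.5 0.2 0.107; 0.5 0.3 0.109; 0.5 0.4 0.108; 0.5 0.5 0.11; 0.5 0.6 0.026; 
0.6 -0.2 0.008; 0.6 -0.1 0.009; 0.6 0 0.05; 0.6 0.1 0.108; 0.6 0.2 0.11; 0.6 0.3 0.233; 0.6 0.4 0.246; 0.6 0.5 0.23; 0.6 0.6 0.23; 
scene 345 243 [ 0.506 -0.046  0.127]
scene 446 184 [ 0.463 -0.319  0.126]
scene 309 283 [0.525 0.034 0.058]
scene 413 205 [ 0.49  -0.247  0.094]
((344.5, 243.0), 9.962529182434082, np.int64(280), array([ 0.50830067, -0.04715793,  0.12488861]), array([ 0.50792895, -0.0466822 ,  0.125     ]))
((445.1111145019531, 181.5), 9.233858108520508, np.int64(207), array([ 0.469527  , -0.32760044,  0.12474139]), array([ 0.46885454, -0.32525639,  0.125     ]))
```

```bash
python3 -m pendant '[[[10,-22,5,0,0,0],[30,-65,10,0,0,0],[55,-118,10,0,0,0],[80,-172,10,0,0,0],[105,-226,10,0,0,0],[130,-280,10,0,0,0],[155,-333,10,0,0,0],[180,-387,10,0,0,0],[195,-420,10,0,0,0],[200,-430,10,0,0,0]]]' 1
```

```text
clock: 1.35
tool_pos: [0.384, 0.2169, 0.2368]
orientation: [-180.0, 0.0, -105.9]
force: [-0.7, 1.0, -0.2]
opening: 0.0006
```

```bash
python3 -m pendant '[[[10,-20,0,0,0,0],[30,-63,0,0,0,0],[55,-117,0,0,0,0],[80,-171,-10,0,0,0],[105,-225,-30,0,0,0],[120,-258,-45,0,0,0],[125,-269,-60,0,0,0],[125,-269,-70,0,0,0],[125,-269,-70,0,0,0]]]'; python3 - <<'E'
from plant import *
import cv2, numpy as np
from h import *
o=get_obs();print({k:np.round(o[k],3).tolist() for k in("clock","tool_pos","orientation","force","opening","joint_pos")})
s=snapshot("scene");np.savez("scene2.npz",**s)
cv2.imwrite("pics/s2.png",cv2.resize(s["pixels"][120:345,200:500,::-1],(800,600),interpolation=cv2.INTER_CUBIC))
w=snapshot("wrist");np.savez("w2.npz",**w);cv2.imwrite("pics/w2.png",w["pixels"][:,:,::-1])
R=cv2.Rodrigues  # tool pose
from scipy.spatial.transform import Rotation as Ro
T=np.eye(4);T[:3,:3]=Ro.from_euler("xyz",o["orientation"],degrees=True).as_matrix();T[:3,3]=o["tool_pos"]
w["pose"]=T@w["tool_from_camera"]
print(knob(w,(.509,-.05),r=.04))
E
```

```text
clock: 2.48
tool_pos: [0.5081, -0.0488, 0.166]
orientation: [179.9, -0.0, -105.8]
force: [-0.7, -0.3, 1.3]
opening: 0.0006
{'clock': 2.475, 'tool_pos': [0.508, -0.049, 0.166], 'orientation': [179.931, -0.029, -105.757], 'force': [-0.692, -0.292, 1.29], 'opening': 0.001, 'joint_pos': [16.574, 7.977, -24.733, -0.015, -57.364, 57.677]}
((318.9455871582031, 256.427734375), 30.29271697998047, np.int64(2161), array([ 0.51396129, -0.05236314,  0.12280191]), array([ 0.51124971, -0.05169561,  0.125     ]))
```

View pics/s2.png

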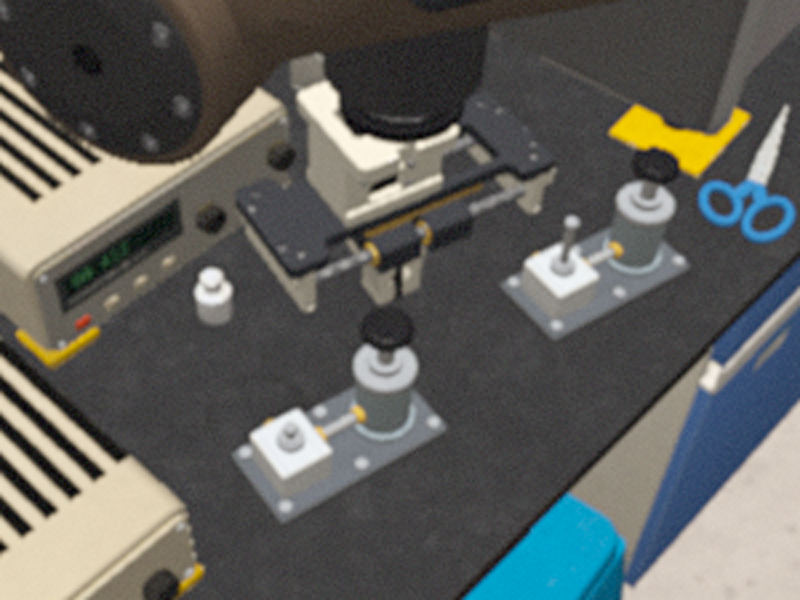

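View pics/w2.png

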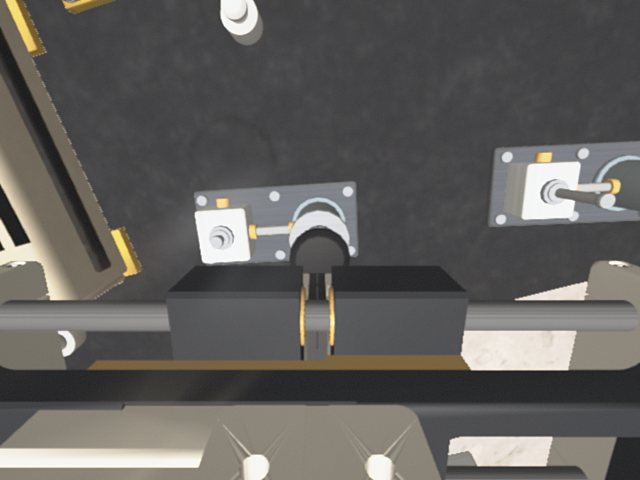

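The fingertips hang just above pump_b's knob. In the crop the knob is at (387,327), and pump_b's pin at (290,432) is still sunk. Pressing gently first.

```bash
python3 -m pendant '[[[2,-2,-15,0,0,0],[2,-2,-30,0,0,0],[2,-2,-40,0,0,0],[2,-2,-48,0,0,0],[2,-2,-56,0,0,0],[2,-2,-62,0,0,0],[2,-2,-66,0,0,0],[2,-2,-66,0,0,0],[2,-2,-66,0,0,0]]]'
```

```text
clock: 3.7
tool_pos: [0.5103, -0.0515, 0.1012]
orientation: [180.0, -0.0, -105.8]
force: [-6.0, 2.6, 13.2]
opening: 0.0004
```

```bash
python3 -m pendant '[[[0,0,-2,0,0,0],[0,0,-3,0,0,0],[0,0,-3,0,0,0]]]'
```

```text
clock: 4.08
tool_pos: [0.5105, -0.0516, 0.101]
orientation: [-180.0, -0.0, -105.7]
force: [-17.2, 6.3, 41.8]
opening: 0.0005
```

```bash
python3 -m pendant '[[[0,0,8,0,0,0],[0,0,18,0,0,0],[0,0,28,0,0,0],[0,0,34,0,0,0],[0,0,36,0,0,0],[0,0,36,0,0,0],[0,0,36,0,0,0]]]'; python3 - <<'E'
from plant import *
import cv2, numpy as np
from h import *
s=snapshot("scene");P=cloud(s)
cv2.imwrite("pics/s3.png",cv2.resize(s["pixels"][220:340,270:390,::-1],(600,600),interpolation=cv2.INTER_CUBIC))
m=np.hypot(P[...,0]-.528,P[...,1]-.032)<.012
print(np.sort(P[m][:,2])[-6:], knob(s,(.509,-.05),r=.03)[2:])
E
```

```text
clock: 4.95
tool_pos: [0.5106, -0.0516, 0.1332]
orientation: [180.0, -0.0, -105.8]
force: [-0.1, 0.1, 0.3]
opening: 0.0003
[0.24483269 0.24494122 0.24503562 0.54713258 0.54764113 0.54880977] (np.int64(194), array([ 0.50441314, -0.04370166,  0.12463539]), array([ 0.50792895, -0.0466822 ,  0.125     ]))
```

Bottom stop confirmed at z = 0.101 m with 42 N on the tool, and the knob springs back up. Repeating with less overpress.

```bash
python3 -m pendant '[[[0,0,-12,0,0,0],[0,0,-24,0,0,0],[0,0,-34,0,0,0],[0,0,-34.5,0,0,0],[0,0,-34.5,0,0,0]]]'
```

```text
clock: 5.62
tool_pos: [0.5119, -0.0515, 0.1011]
orientation: [-179.8, 0.0, -105.7]
force: [-7.3, 2.4, 25.8]
opening: 0.0007
```

```bash
python3 -m pendant '[[[0,0,12,0,0,0],[0,0,24,0,0,0],[0,0,34.5,0,0,0],[0,0,34.5,0,0,0],[0,0,34.5,0,0,0]]]'
```

```text
clock: 6.25
tool_pos: [0.5103, -0.0516, 0.1331]
orientation: [179.9, -0.0, -105.8]
force: [-0.8, -0.3, -0.4]
opening: 0.0005
```

```bash
python3 -m pendant '[[[0,0,-12,0,0,0],[0,0,-24,0,0,0],[0,0,-34,0,0,0],[0,0,-34.5,0,0,0],[0,0,-34.5,0,0,0]]]'
```

```text
clock: 6.88
tool_pos: [0.5116, -0.0515, 0.1011]
orientation: [-179.9, 0.0, -105.7]
force: [-8.9, 3.5, 28.8]
opening: 0.0004
```

```bash
python3 -m pendant '[[[0,0,12,0,0,0],[0,0,24,0,0,0],[0,0,34.5,0,0,0],[0,0,34.5,0,0,0],[0,0,34.5,0,0,0]]]'; python3 - <<'E'
from plant import *
import cv2
s=snapshot("scene")
cv2.imwrite("pics/s4.png",cv2.resize(s["pixels"][220:340,270:390,::-1],(600,600),interpolation=cv2.INTER_CUBIC))
E
```

```text
clock: 7.5
tool_pos: [0.5103, -0.0516, 0.133]
orientation: [179.9, -0.0, -105.8]
force: [-0.4, 0.5, -1.0]
opening: 0.0005
```

View pics/s4.png

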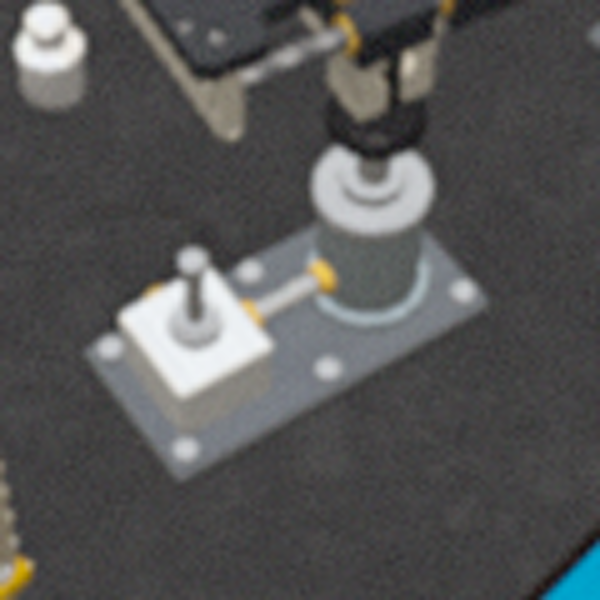

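The strokes are working: the pin head at (192,260) in the crop now stands well above its collar. I'll add two more, which do no harm if it is already out.

```bash
python3 -m pendant '[[[0,0,-12,0,0,0],[0,0,-24,0,0,0],[0,0,-34,0,0,0],[0,0,-34.5,0,0,0],[0,0,-34.5,0,0,0]]]'
```

```text
clock: 8.18
tool_pos: [0.5116, -0.0515, 0.1011]
orientation: [-179.9, 0.0, -105.7]
force: [-8.4, 3.3, 28.1]
opening: 0.0003
```

```bash
python3 -m pendant '[[[0,0,12,0,0,0],[0,0,24,0,0,0],[0,0,34.5,0,0,0],[0,0,34.5,0,0,0],[0,0,34.5,0,0,0]]]'
```

```text
clock: 8.8
tool_pos: [0.5103, -0.0516, 0.133]
orientation: [179.9, -0.0, -105.8]
force: [-0.9, -0.1, -0.7]
opening: -0.0
```

```bash
python3 -m pendant '[[[0,0,-12,0,0,0],[0,0,-24,0,0,0],[0,0,-34,0,0,0],[0,0,-34.5,0,0,0],[0,0,-34.5,0,0,0]]]'
```

```text
clock: 9.43
tool_pos: [0.5116, -0.0515, 0.1011]
orientation: [-179.9, -0.0, -105.7]
force: [-9.0, 2.8, 29.7]
opening: 0.0003
```

```bash
python3 -m pendant '[[[0,0,12,0,0,0],[0,0,24,0,0,0],[0,0,40,0,0,0],[0,0,65,0,0,0],[0,0,95,0,0,0],[0,0,115,0,0,0],[0,0,125,0,0,0],[0,0,125,0,0,0],[0,0,125,0,0,0]]]'; python3 - <<'E'
from plant import *
import cv2, numpy as np
from h import *
s=snapshot("scene");P=cloud(s)
cv2.imwrite("pics/s5.png",cv2.resize(s["pixels"][120:345,200:500,::-1],(800,600),interpolation=cv2.INTER_CUBIC))
for c in((.528,.032),(.489,-.247)):
    m=(np.hypot(P[...,0]-c[0],P[...,1]-c[1])<.02)&(P[...,2]<.13)
    print(np.sort(P[m][:,2])[-8:].round(3))
print(knob(s,(.509,-.05),r=.03),get_obs()["clock"])
E
```

```text
clock: 10.55
tool_pos: [0.5102, -0.0516, 0.2229]
orientation: [179.9, -0.0, -105.8]
force: [0.1, -0.2, -0.6]
opening: 0.0006
[0.101 0.101 0.101 0.101 0.101 0.102 0.102 0.102]
[0.101 0.102 0.102 0.102 0.102 0.102 0.102 0.103]
((344.5, 243.0), 9.962529182434082, np.int64(280), array([ 0.50829385, -0.04714986,  0.12489024]), array([ 0.50792895, -0.0466822 ,  0.125     ])) 10.6
```

View pics/s5.png

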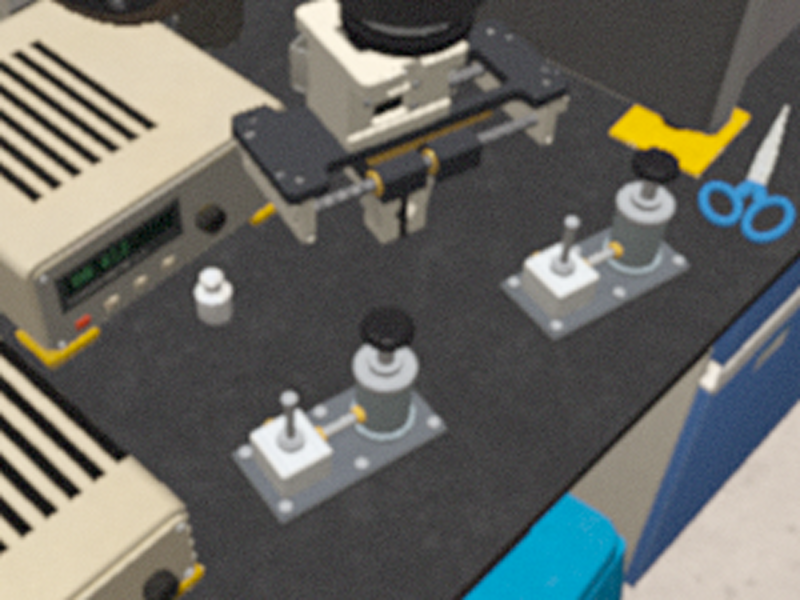

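Pump_b's pin head at (289,398) now stands as tall as pump_a's at (571,222): about 102 mm against 102–103 mm by depth. The knob is fully up, the tool is clear at z = 0.223 m, and the weight hasn't moved.

```bash
python3 -c "
from plant import *
print(close_job())"
```

```text
the job is handed in; nothing more can be done
None
```

I pressed the knob of the uncharged lubricator (the left one) right down five times with the shut fingertips, letting it spring right back up each time. I then lifted clear to z = 0.223 m and handed the job in at about 10.6 s.

- **Pin:** by camera depth its tip stands at 102 mm, against 102–103 mm for the charged one, so it is fully out.
- **Plungers:** the pumped knob measures 125 mm, fully up. The other lubricator was never approached; I did not re-measure its knob, but it looks unchanged in the last picture.
- **Force:** the highest tool reading was 42 N, in a brief check that the first stroke had reached its bottom stop. The later strokes read 26–30 N, and the tool read near zero once clear.
- **Bystanders:** the weight looked unmoved in the last picture. I did not check the cup and bush again, but the tool never went near them.
- **Disagreements:** the two fixed cameras put the knob about 5 mm apart. I aimed by the top and wrist cameras, which agreed, and the presses confirmed it.

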